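Fit the ejector plate on a vegetable cutter

ROBOT

A 6-joint arm with a two-finger parallel gripper is mounted at the origin on the work surface. World frame = base frame: x ahead of the robot, y to its left, z up, the work surface at z = 0. Lengths are in m, angles in rad, forces in N, time in s.
With the tool pointing down it reaches from about 0.375 to 0.9 m from the base axis. Payload 3.1 kg.
Tool frame: the origin (TCP) lies between the finger pads; the fingertips stand 22 mm ahead of it and the grasp point (between the pads) lies 3 mm ahead of it; z points along the fingers, y is the direction in which the jaws open and shut (so a half turn about z gives the same grasp; the last joint's range is limited). The gripper opens to 87 mm and grips with 3 to 60 N. Pads are 19 mm wide; open, the fingers measure 117 mm over their backs; the gripper's body (75 mm by 190 mm) begins 51 mm behind the grasp point.
Start: joints at [-1.47, 0.527, 1.433, -0, 1.181, -0.178], TCP at [0.172, -0.601, 0.245] pointing down, gripper open.
Joint ranges: [-3.08, 3.08], [-0.75, 2.2], [0.22, 2.44], [-1.43, 4.57], [0, 2.65], [-2.85, 2.85]. Speed limits (rad/s): [2.79, 2.79, 3.14, 3.14, 3.14, 3.14].

INTERFACE

Orientations are given as a unit quaternion [x, y, z, w].
In Python, from rig import get_obs, camera, get_calibration, hand_in, search_frame gives the robot as it stands.
- The arm moves only by the shell command python3 -m jog 'ROWS' [FORCE]. ROWS is JSON, a list of rows, each an object with "grip": the closure in counts, from 0 (fully open) to 255 (shut); "travel": the shift along the world's x, y, z in cm, a list of three; "twist": the turn about the world's z in degrees. A call has 1 to 8 rows; each row shifts and turns the commanded pose from where the row before left it; what a row does not reach is not made up. A row lasts 1/10 s, in which the tool goes at most 50 mm and 8.59 degrees, less where a joint would pass 70% of its speed; a pose out of reach is approached as far as the arm can. A call is refused whole if a number of a shift passes 5 or a number of a turn 8.59, either way. A call with a gripper value outside its range is refused whole. The fingers move at their own pace and stop on an object; FORCE is the grip in N (left out, the last holds). Time passes only in rows, so rows that do not move let the fingers close. It gives the time, the measured TCP pose, the force and the opening at its end, in the units of the state.
- get_obs(): the state, without advancing time (a new reading comes with each control period).
- camera(name): name is "side" or "top"; returns the picture (384x512x3 uint8, red, green, blue); there is no depth.
- get_calibration(name): a dict with "fx", "fy", "cx", "cy" (pixels), "R" (3x3) and "t" (3): a world point X has camera coordinates R X + t. Camera axes: x right, y down, z forward; pixel columns grow to the right and rows downward; lengths in m; the calibration is good to about 2 mm. A picture is of the moment at which its call begins. get_calibration takes no time and is no camera call.
- hand_in(): hands the job in, once; it reports no verdict.
Trained networks look in the newest picture that a camera, given by its name, has taken for a name from the list of things; names that differ only in an ending like _2 or _b are one class to them, and where a whole thing is asked for, a point or a joint stands for the part that bears it (a point fixed in the world has none). Each returns a list of dicts, best first, with "p" (0 to 1); they miss things now and then, are a little off and sometimes report something else, mostly with a low value. They report only what shows in the picture. A call takes as long as a camera call. They do not tell look-alikes from the thing itself.
- search_frame(target, camera): "at" ([x, y, z] in m, in world coordinates, good to about 4 mm: the middle of the surface that is visible of it).
The state is a dict: "time": time; "q": joint angles; "joint_velocities": joint speeds; "joint_torque": joint torques, N m; "position": TCP position; "tool_rot": TCP orientation; "ft_force": force on the tool from outside, world axes, zero at the start; "moment": the same for the moment, N m; "grip_width": finger opening in m.
Only numpy, scipy, OpenCV 4.12 (cv2) and the standard library are available. Lean on these libraries where they do the work, as an engineer would, in place of code of your own. Each camera call takes 0.05 s, during which the arm holds its last target. There are 200 camera calls.

TASK

The white ejector plate of the vegetable cutter was dropped onto its drive shaft any old way and sits up on the shaft's cross pin. Turn it gently with a fingertip against one of its vanes, without gripping or forcing it, until its notches meet the pin and it drops over it; then press it down past the stiff shaft seal until it is fully home, and take the hand away. Lift nothing, and leave the things around the machine where they are.

Things in the scene. Friction and masses are not known exactly. Their poses are not given: they have to be found in the camera images.
- ejector: Ejector plate, loose (0.2-0.4 kg): white plastic disc, 174 mm across, 6 mm thick. Origin: centre of its underside; z up. Two opposite notches, 13 mm wide, cut right through the hub, run along its +x and -x axes from the bore to 32 mm from the axis. On its +y and -y axes stand two vanes: upright ribs 8 mm thick, from 42 to 82 mm from the axis, tops 23.5 mm above the underside.
- hub_top (a point): Centre of the top face of the plate's round hub, 30 mm above the plate's underside, on its axis (axes as the plate's). The hub is 72 mm across, its bore 30 mm. Resting on the pin the plate sits 10 mm above its seat and can rock by up to 5 degrees. With notches and pin in line it falls about 4 mm by itself and can turn no more; press the last 6 mm on the hub, evenly on both sides of the shaft.
- drive_shaft: Upright steel drive shaft, 28 mm across; it does not turn. Origin: on the axis, at the height of the seat where the plate's underside must end; x along the cross pin, z up. It ends 44 mm above the origin; on it stands a flat tang 27 mm long, 9 mm wide, 12 mm high, its length parallel to the pin, so it shows the pin's direction from above.
- pin (a point): Centre of the cross pin, a steel pin 9 mm thick and 58 mm long through the shaft, 5.5 mm above the seat; x along the pin, either end alike.
- seal (a joint): Black rubber seal ring around the shaft under the plate, 82 mm across. Value: metres it has been pushed down, 0 at the start (its top 6 mm above the seat) to 0.006 (level with the seat). It slides with about 9 N of friction and stays where it is pushed.
- machine: The vegetable cutter, fixed, feed head taken off. Origin on the bench straight below the drive axis. Round open aluminium chamber about the axis, 194 mm wide inside, floor 125 mm and rim 168 mm above the bench; discharge chute to +y, grey motor housing to +x, 160 mm high, with hinge ears to 178 mm.
- grater: Loose steel grating disc 174 mm across with a black hub 22 mm high, lying flat on the bench beside the machine. Origin: centre of the underside. Leave alone.
- knob: Loose black retaining knob, 54 mm across and 33 mm high, standing on the bench in front of the machine. Origin: centre of the underside. Leave alone.
- cups: Loose stack of paper cups, 87 mm across and 153 mm high, standing on the bench. Origin: centre of the underside. Leave alone.
- pan: Loose open steel food pan, 162 x 176 mm and 65 mm high, on the bench under the chute. Origin: centre of the underside. Leave alone.
Things that resemble listed ones, but are neither listed nor needed, are in the scene too. Leave any purple look-alike of the ejector alone.

How it is judged:
On the way:
1. the plate has been turned until its notches dropped over the cross pin (z of ejector in the frame of drive_shaft below 0.0075 m and angle between the x axis of ejector and the x axis of drive_shaft, either way round below 0.16 rad), for 0.1 s.
At the end, for the whole second after the job is handed in: The plate lies at rest on its seat: underside within 1.8 mm of the seat, level within 0.03 rad, centred on the shaft within 4 mm, its notches in line with the cross pin (within 0.16 rad) (z of ejector in the frame of drive_shaft below 0.0018 m and horizontal distance between ejector and drive_shaft below 0.004 m and angle between the x axis of ejector and the x axis of drive_shaft, either way round below 0.16 rad and angle between ejector's own z axis and vertical below 0.03 rad and linear speed of ejector below 0.01 m/s); the robot touches nothing.
It fails at once if the plate is lifted more than 8 mm above where it rested on the pin (z of ejector in the frame of drive_shaft above 0.018 m).
It fails at once if the plate is gripped or forced while it still sits up on the pin: the fingers press on it with more than 35 N (z of ejector in the frame of drive_shaft above 0.008 m and contact force between the fingers and ejector above 35 N).
It fails at once if the grating disc, the retaining knob, the cups or the food pan are moved more than 20 mm, or the cups tipped (distance of any of grater, knob, cups, pan from where it was at the start of the episode above 0.02 m or angle between cups's own z axis and vertical above 0.3 rad).
It also fails if it takes over 51 s, if anything falls off the work surface, if the arm or the gripper's body presses on something with over 40 N, if the wrist force passes 120 N, or if a joint passes its speed limit or range.

## Working session

There is one attempt and no reset: what is moved stays moved. The work goes in short steps, Python scripts to look and compute and a shell command to move; the robot and the scene stay as the last step left them, time stands still between calls to the robot, and variables do not carry over. Pictures are saved under pics/ and viewed, about 8 in all and at most 12, crops included, and the job is handed in when it is done.

```bash
mkdir -p pics
cat > h.py <<'E'
import numpy as np, cv2
from rig import get_obs, camera, get_calibration, hand_in, search_frame
def snap(n,f,crop=None,s=1):
    im=cv2.cvtColor(np.asarray(camera(n)),cv2.COLOR_RGB2BGR)
    if crop: im=im[crop[1]:crop[3],crop[0]:crop[2]]
    cv2.imwrite('pics/'+f,cv2.resize(im,None,fx=s,fy=s,interpolation=cv2.INTER_CUBIC))
def proj(n,X):
    c=get_calibration(n);p=np.array(c['R'])@np.array(X)+np.array(c['t']);return np.array([c['fx']*p[0]/p[2]+c['cx'],c['fy']*p[1]/p[2]+c['cy']])
def unproj(n,u,v,z):
    c=get_calibration(n);R=np.array(c['R']);t=np.array(c['t']);d=R.T@np.array([(u-c['cx'])/c['fx'],(v-c['cy'])/c['fy'],1]);o=-R.T@t
    return o+d*(z-o[2])/d[2]
E
python3 - <<'E'
from h import *
snap('top','a.png',s=1.5);snap('side','b.png',s=1.5)
for t in ['ejector','hub_top','drive_shaft','machine','cups','knob','pan','grater']:
    for c in ['top','side']:
        print(t,c,[(np.round(r['at'],3).tolist(),round(r['p'],2)) for r in search_frame(t,c)][:3])
o=get_obs();print(o['time'],o['position'],o['tool_rot'],o['ft_force'])
for c in ['top','side']:
    k=get_calibration(c);print(c,-np.array(k['R']).T@np.array(k['t']),k['fx'])
E
```

```text
ejector top [([0.333, 0.078, 0.01], 0.93), ([0.774, 0.142, 0.008], 0.92), ([0.539, -0.115, 0.146], 0.85)]
ejector side [([0.775, 0.166, 0.005], 0.91), ([0.53, -0.111, 0.147], 0.86), ([0.339, 0.095, 0.005], 0.85)]
hub_top top [([0.332, 0.075, 0.005], 0.92), ([0.534, -0.115, 0.151], 0.8), ([0.775, 0.143, 0.004], 0.64)]
hub_top side [([0.53, -0.114, 0.145], 0.92), ([0.772, 0.163, 0.005], 0.92), ([0.338, 0.093, 0.007], 0.9)]
drive_shaft top [([0.535, -0.115, 0.175], 0.71)]
drive_shaft side [([0.547, 0.094, 0.014], 0.68), ([0.533, -0.107, 0.18], 0.51)]
machine top [([0.645, -0.087, 0.158], 0.59), ([0.535, -0.117, 0.149], 0.5)]
machine side [([0.622, -0.019, 0.14], 0.66), ([0.542, 0.098, 0.012], 0.53)]
cups top [([0.682, -0.312, 0.11], 0.67)]
cups side [([0.679, -0.294, 0.129], 0.63), ([0.544, 0.099, 0.013], 0.38)]
knob top [([0.383, -0.22, 0.033], 0.84)]
knob side [([0.377, -0.212, 0.027], 0.76)]
pan top [([0.541, 0.132, 0.006], 0.63)]
pan side [([0.545, 0.094, 0.013], 0.81)]
grater top [([0.484, -0.381, 0.004], 0.58)]
grater side [([0.426, -0.4, 0.003], 0.82)]
0.9 [ 0.17200871 -0.60085423  0.24457605] [ 9.90302319e-01  1.38929175e-01 -6.88333609e-06  3.17370488e-05] [ 0.26581514 -0.47826033 -0.00351468]
top [0.50558378 0.0175866  1.05360914] 435.8496968409481
side [0.37659778 0.92240062 0.8748485 ] 434.3072373787831
```

View pics/a.png

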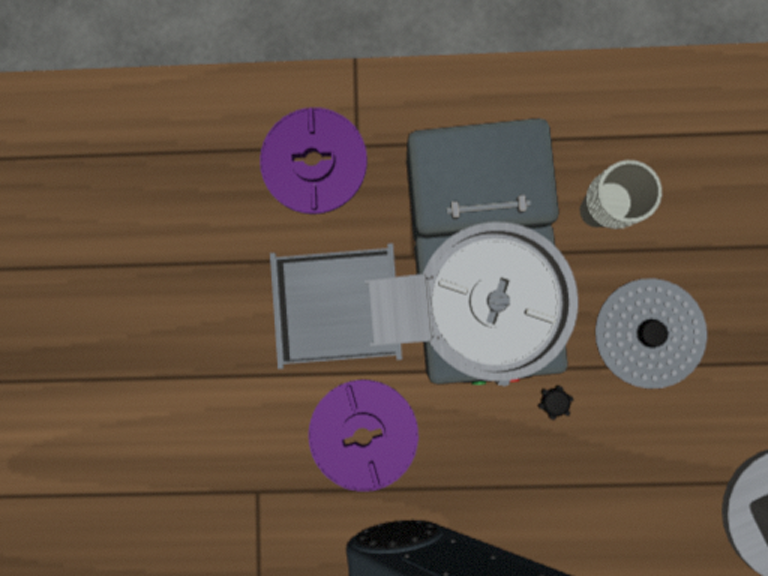

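View pics/b.png

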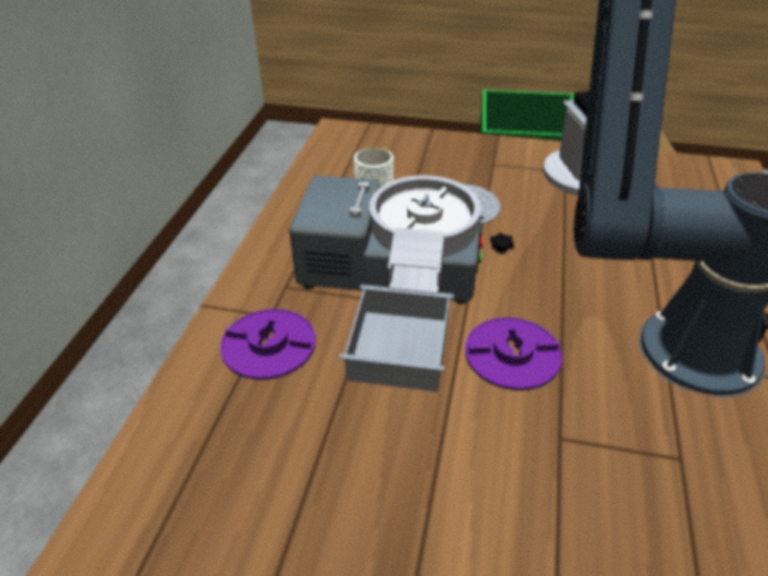

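The top view shows the machine with the white ejector in its chamber around (500,300) in the 1.5x picture, and purple look-alikes to the left. I'll take a closer crop to read the vane and tang angles.

Run:
```python
from h import *
snap('top','c.png',crop=(275,140,395,260),s=5)
```

```text
(no output)
```

View pics/c.png

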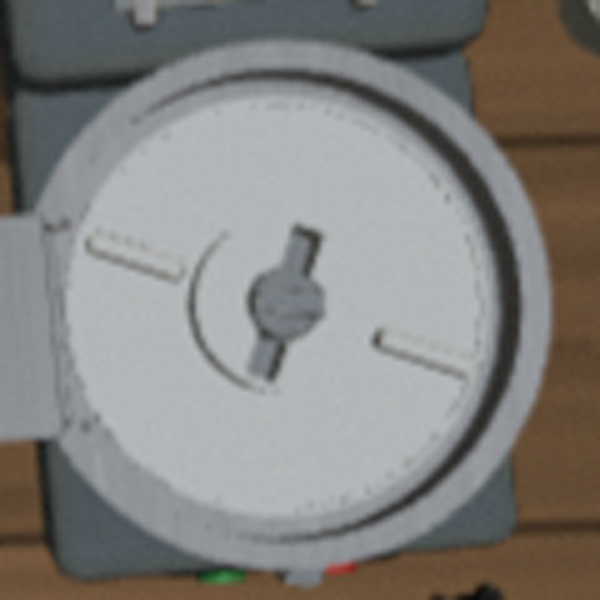

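The crop shows vanes at (135,257) and (420,355) and notches running (305,245)→(265,370). The tang on the shaft top is unclear, so I'll average frames and boost the contrast.

Run:
```python
from h import *
out=[]
for n,(x,y) in [('top',(332,200)),('side',(283,137))]:
    im=np.mean([np.asarray(camera(n)).astype(float) for _ in range(8)],0)[...,::-1]
    w=22; im=im[y-w:y+w,x-w:x+w]; 
    hi=np.percentile(im,60) ; lo=im.min()
    im=np.clip((im-lo)/(hi-lo)*255,0,255).astype(np.uint8)
    out.append(cv2.resize(im,(396,396),interpolation=cv2.INTER_CUBIC))
cv2.imwrite('pics/d.png',np.hstack(out))
print(get_obs()['time'])
for n in('top','side'):
  print(n,[proj(n,[.535,-.115,z]).round(1) for z in (.125,.175,.187)], proj(n,[.565,-.115,.181]).round(1),proj(n,[.535,-.085,.181]).round(1))
```

```text
1.75
top [array([327.1, 201.8]), array([330.7, 201. ]), array([331.6, 200.7])] [330.6 185.8] [316.  201.3]
side [array([282.8, 149. ]), array([283.3, 134.8]), array([283.5, 131.3])] [273.1 131.9] [281.6 138.9]
```

View pics/d.png

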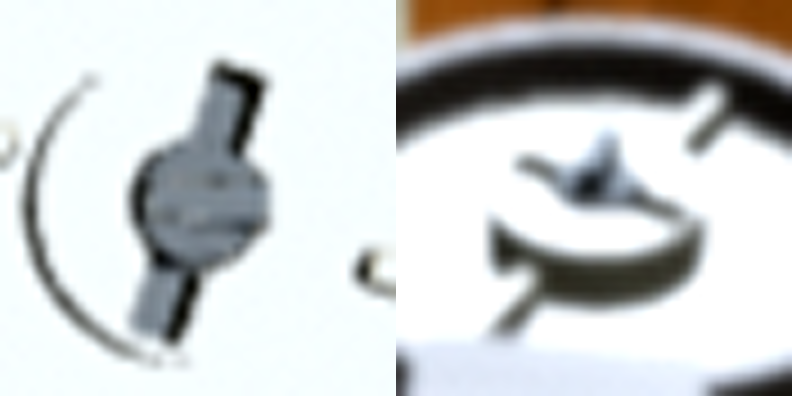

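Run:
```python
from h import *
out=[]
for n,(x,y),w in [('top',(332,200),14),('side',(283,135),14)]:
    im=np.mean([np.asarray(camera(n)).astype(float) for _ in range(8)],0)[...,::-1]
    g=im[y-w:y+w,x-w:x+w].mean(2)
    print(g[w-10:w+10,w-10:w+10].astype(int)) if n=='top' else 0
    im=np.clip((g-(80 if n=='top' else 60))/(60 if n=='top' else 120)*255,0,255).astype(np.uint8)
    out.append(cv2.resize(im,(392,392),interpolation=cv2.INTER_CUBIC))
cv2.imwrite('pics/e.png',np.hstack(out))
```

```text
[[181 181 181 181 181 181 181 182 182 170 135 123 124 125 101  70 113 170
  182 181]
 [181 181 181 181 181 181 182 182 181 162 131 123 125 124  86  71 148 178
  182 181]
 [181 181 181 180 181 182 182 181 172 145 124 123 125 118  77  82 163 182
  182 181]
 [181 180 182 182 181 181 172 156 145 131 123 120 122 102  70 114 170 182
  182 181]
 [181 181 182 181 170 152 143 122 122 125 123 120 122  99  76 145 178 182
  182 181]
 [181 182 182 169 131 107 118 121 123 123 123 123 125 116 101 147 176 182
  181 181]
 [181 182 180 140 100 112 122 124 124 124 123 123 124 124 122 127 153 176
  182 181]
 [182 182 169 108 100 118 123 125 123 123 120 115 111 118 122 120 117 153
  177 181]
 [182 181 146  82  93 118 123 126 125 123 121 113 110 118 122 121 113 135
  171 181]
 [182 181 127  75 104 123 125 125 125 125 125 125 125 125 127 126 126 138
  172 182]
 [183 180 124  77 119 126 124 123 125 126 125 125 125 125 125 126 125 138
  172 182]
 [182 181 133  75 113 120 115 115 126 129 129 125 123 123 123 123 123 137
  172 182]
 [181 181 144  86 107 116 113 113 125 124 122 117 114 112 107 106 111 127
  169 181]
 [182 182 166 114 106 121 123 121 122 114 113 112 112 107 100  92 107 139
  173 181]
 [181 183 180 143  99 112 124 125 123 121 122 123 123 122 118 113 142 172
  181 181]
 [181 182 182 166 112  93 111 123 124 123 121 122 123 124 112 138 172 182
  182 181]
 [181 181 183 180 130  72  78 100 111 115 113 111 113 123 134 168 181 182
  181 182]
 [181 182 183 181 135  88  80  86  97  99 108 111 133 149 172 182 182 181
  181 181]
 [181 181 182 177 141 117 113 114  97  85 124 149 173 181 181 181 181 181
  181 181]
 [181 181 181 162 134 124 127 125  87  70 137 174 182 182 182 181 181 181
  181 180]]
```

View pics/e.png

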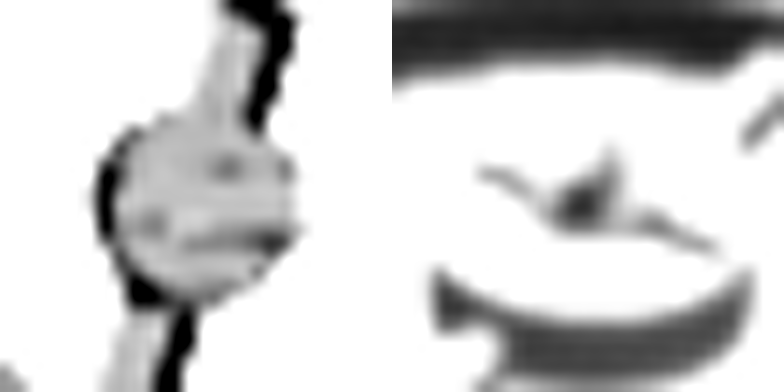

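The contrast crop suggests a tang lying roughly along the image's horizontal (world y), nearly square to the notches. I'll check this and the axis position with a model overlay.

```bash
cat > ov.py <<'E'
from h import *
def overlay(f,C,seat,zp,pyaw,tyaw,wt=45,ws=60,fr=4):
    cx,cy=C;out=[]
    circ=lambda r,z:np.array([[cx+r*np.cos(a),cy+r*np.sin(a),z] for a in np.linspace(0,2*np.pi,73)])
    def rect(yaw,a,b,h,z):
        y=np.radians(yaw);u=np.array([np.cos(y),np.sin(y)]);n=np.array([-u[1],u[0]])
        return np.array([[*(np.array(C)+p*u+q*n),z] for p,q in[(a,-h),(b,-h),(b,h),(a,h),(a,-h)]])
    L=[(circ(.097,.168),(0,255,255)),(circ(.087,zp+.006),(0,255,0)),(circ(.036,zp+.03),(0,160,0)),
       (rect(pyaw+90,.042,.082,.004,zp+.0235),(255,0,0)),(rect(pyaw-90,.042,.082,.004,zp+.0235),(255,0,0)),
       (rect(pyaw,.014,.032,.0065,zp+.03),(255,0,255)),(rect(pyaw,-.014,-.032,.0065,zp+.03),(255,0,255)),
       (circ(.014,seat+.044),(0,140,255)),(rect(tyaw,-.0135,.0135,.0045,seat+.056),(0,0,255))]
    for n,w in(('top',wt),('side',ws)):
        im=np.mean([np.asarray(camera(n)).astype(float) for _ in range(fr)],0)[...,::-1].astype(np.uint8)
        o=np.round(proj(n,[cx,cy,seat+.03])).astype(int)-w; s=400/(2*w)
        im=cv2.resize(im[o[1]:o[1]+2*w,o[0]:o[0]+2*w],(400,400),interpolation=cv2.INTER_CUBIC);im2=im.copy()
        for P,c in L:
            p=np.array([(proj(n,x)-o+.5)*s for x in P]).astype(np.int32);cv2.polylines(im2,[p],False,c,1,cv2.LINE_AA)
        out.append(im2)
    cv2.imwrite('pics/'+f,np.hstack(out))
E
python3 - <<'E'
from ov import *
overlay('f.png',(.5365,-.1175),.130,.140,-18,92)
E
```

```text
(no output)
```

View pics/f.png

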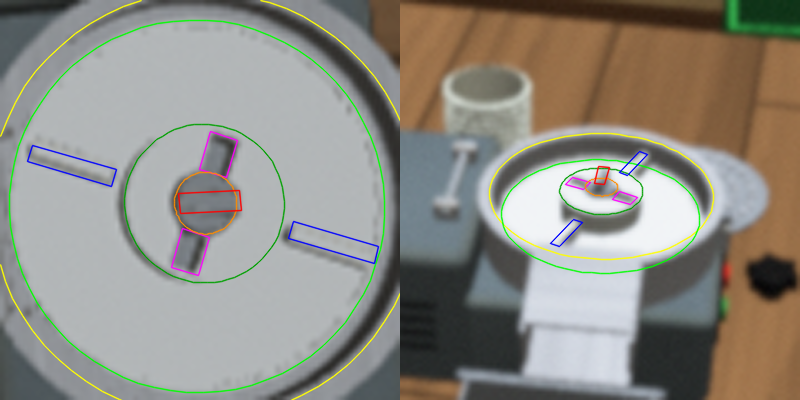

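The overlay fits: axis near (0.5365,-0.1175), plate yaw -18°, tang yaw about 92°. So the plate has to turn about 70° clockwise. I'll push the −y vane with the closed fingers, approaching now with fingers closed and the jaw axis turned radial.

```bash
R='';python3 -m jog '[{"grip":255,"travel":[2.3,2.6,0],"twist":8.5},{"grip":255,"travel":[2.3,2.6,0],"twist":8.5},{"grip":255,"travel":[2.3,2.6,0],"twist":8.5},{"grip":255,"travel":[2.3,2.6,0],"twist":8.5},{"grip":255,"travel":[2.3,2.6,0],"twist":8.5},{"grip":255,"travel":[2.3,2.6,0],"twist":8.5},{"grip":255,"travel":[2.3,2.6,0],"twist":8.5},{"grip":255,"travel":[2.3,2.6,0],"twist":8.5}]' 10
python3 -m jog '[{"grip":255,"travel":[2.3,2.6,0],"twist":8.5},{"grip":255,"travel":[2.3,2.6,0],"twist":8.5},{"grip":255,"travel":[2.3,2.6,0],"twist":8.5},{"grip":255,"travel":[2.3,2.6,0],"twist":8.5},{"grip":255,"travel":[2.3,2.6,0],"twist":8.5},{"grip":255,"travel":[2.3,2.6,0],"twist":8.5},{"grip":255,"travel":[2.3,2.6,0],"twist":8.5},{"grip":255,"travel":[2.3,2.6,0],"twist":8.5}]' 10
python3 - <<'E'
from rig import get_obs
import numpy as np
from scipy.spatial.transform import Rotation as R
o=get_obs();print(o['q'],np.degrees(np.arctan2(*R.from_quat(o['tool_rot']).as_matrix()[[1,0],0])))
E
```

```text
time: 3.75
position: [0.3569, -0.3918, 0.2448]
tool_rot: [0.741, 0.671, -0.0, 0.0]
ft_force: [-0.5, 0.2, 0.0]
grip_width: 0.0307
time: 4.55
position: [0.5409, -0.1837, 0.2447]
tool_rot: [0.239, 0.971, -0.0, 0.0]
ft_force: [-0.1, -0.1, -0.2]
grip_width: 0.0002
[-5.22858204e-01  4.54703770e-01  1.56991923e+00 -7.85394204e-05
  1.11655220e+00 -1.61065494e+00] 152.32813638724684
```

```bash
python3 -m jog '[{"grip":255,"travel":[0,0,-3],"twist":5},{"grip":255,"travel":[0,0,-2.5],"twist":4.5},{"grip":255,"travel":[0,0,-0.6],"twist":0},{"grip":255,"travel":[0,0,-0.2],"twist":0},{"grip":255,"travel":[0,0,0],"twist":0}]'
python3 -m jog '[{"grip":255,"travel":[0,0,-0.2],"twist":0},{"grip":255,"travel":[0,0,-0.2],"twist":0},{"grip":255,"travel":[0,0,0],"twist":0}]'
python3 -m jog '[{"grip":255,"travel":[0,0,-0.2],"twist":0},{"grip":255,"travel":[0,0,0],"twist":0}]'
```

```text
time: 5.05
position: [0.5404, -0.1854, 0.1822]
tool_rot: [0.162, 0.987, -0.0, 0.001]
ft_force: [-0.3, 1.1, 0.2]
grip_width: 0.0006
time: 5.35
position: [0.5401, -0.1851, 0.178]
tool_rot: [0.161, 0.987, -0.0, 0.0]
ft_force: [0.1, 0.4, -0.1]
grip_width: 0.0008
time: 5.55
position: [0.5399, -0.1848, 0.1755]
tool_rot: [0.161, 0.987, 0.0, -0.0]
ft_force: [-0.4, 0.0, -0.8]
grip_width: 0.0002
```

```bash
python3 -m jog '[{"grip":255,"travel":[0,0,-0.2],"twist":0},{"grip":255,"travel":[0,0,0],"twist":0}]'
python3 - <<'E'
from h import *
out=[]
for n,w in(('top',50),('side',50)):
    im=cv2.cvtColor(np.asarray(camera(n)),cv2.COLOR_RGB2BGR);o=np.round(proj(n,[.537,-.118,.16])).astype(int)-w
    out.append(cv2.resize(im[o[1]:o[1]+2*w,o[0]:o[0]+2*w],(400,400),interpolation=cv2.INTER_CUBIC))
cv2.imwrite('pics/g.png',np.hstack(out))
E
```

```text
time: 5.75
position: [0.5399, -0.1847, 0.1733]
tool_rot: [0.161, 0.987, 0.0, -0.0]
ft_force: [0.4, -0.8, -0.0]
grip_width: 0.0004
```

View pics/g.png

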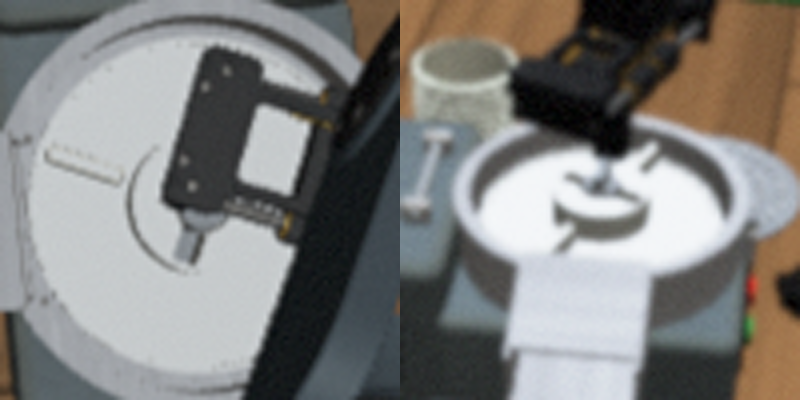

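The picture shows the gripper beside the −y vane with no contact yet, the vane on its −x side. Next I'll compute the arc.

```bash
cat > arc.py <<'E'
import numpy as np
def P(f,off=.0135,C=(.5367,-.1177)):
    f=np.radians(f);u=np.array([np.cos(f),np.sin(f)]);n=np.array([-u[1],u[0]]);return np.array(C)+.062*u+off*n
E
python3 - <<'E'
from arc import *
p=np.array([.5399,-.1847])
for f in range(-108,-192,-6): q=P(f);print(f,q.round(4),((q-p)*100).round(2));p=q
E
python3 -m jog '[{"grip":255,"travel":[-0.4,0.2,0],"twist":0},{"grip":255,"travel":[-0.3,0.1,0],"twist":0},{"grip":255,"travel":[-0.3,0.1,0],"twist":0},{"grip":255,"travel":[0,0,0],"twist":0}]'
```

```text
-108 [ 0.5304 -0.1808] [-0.95  0.39]
-114 [ 0.5238 -0.1798] [-0.66  0.1 ]
-120 [ 0.5174 -0.1781] [-0.64  0.17]
-126 [ 0.5112 -0.1758] [-0.62  0.23]
-132 [ 0.5052 -0.1728] [-0.59  0.3 ]
-138 [ 0.4997 -0.1692] [-0.56  0.36]
-144 [ 0.4945 -0.1651] [-0.52  0.42]
-150 [ 0.4898 -0.1604] [-0.47  0.47]
-156 [ 0.4856 -0.1553] [-0.42  0.51]
-162 [ 0.4819 -0.1497] [-0.36  0.56]
-168 [ 0.4789 -0.1438] [-0.3   0.59]
-174 [ 0.4765 -0.1376] [-0.24  0.62]
-180 [ 0.4747 -0.1312] [-0.18  0.64]
-186 [ 0.4736 -0.1246] [-0.11  0.66]
time: 6.25
position: [0.5294, -0.1805, 0.1736]
tool_rot: [0.161, 0.987, 0.0, -0.0]
ft_force: [0.2, 0.6, 0.7]
grip_width: 0.0005
```

```bash
python3 -m jog '[{"grip":255,"travel":[-0.66,0.1,0],"twist":-6},{"grip":255,"travel":[-0.64,0.17,0],"twist":-6},{"grip":255,"travel":[0,0,0],"twist":0}]'
python3 -m jog '[{"grip":255,"travel":[-0.62,0.23,0],"twist":-6},{"grip":255,"travel":[-0.59,0.3,0],"twist":-6},{"grip":255,"travel":[0,0,0],"twist":0}]'
python3 - <<'E'
from h import *
out=[]
for n,w in(('top',50),('side',50)):
    im=cv2.cvtColor(np.asarray(camera(n)),cv2.COLOR_RGB2BGR);o=np.round(proj(n,[.537,-.118,.16])).astype(int)-w
    out.append(cv2.resize(im[o[1]:o[1]+2*w,o[0]:o[0]+2*w],(400,400),interpolation=cv2.INTER_CUBIC))
cv2.imwrite('pics/h.png',np.hstack(out))
E
```

```text
time: 6.55
position: [0.5163, -0.1778, 0.1736]
tool_rot: [0.263, 0.965, 0.0, -0.0]
ft_force: [0.3, 0.3, 0.1]
grip_width: 0.0006
time: 6.85
position: [0.5045, -0.1725, 0.1735]
tool_rot: [0.362, 0.932, 0.0, -0.0]
ft_force: [0.1, 0.5, 0.5]
grip_width: 0.0008
```

View pics/h.png

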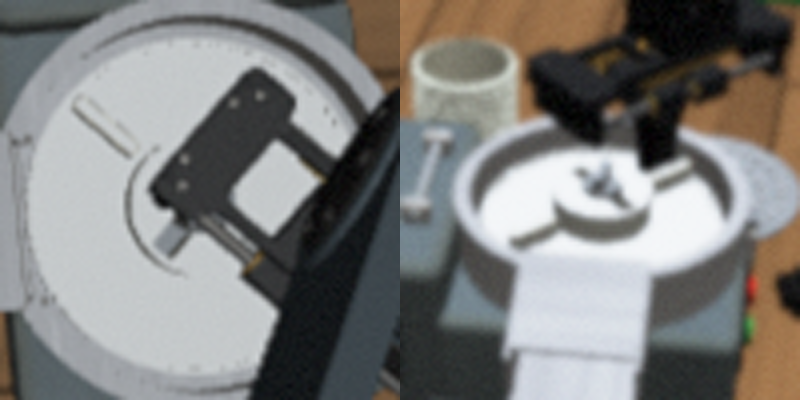

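The plate turns with the finger: the far vane is now at about (105,125), roughly 45°. Continuing.

```bash
python3 -m jog '[{"grip":255,"travel":[-0.56,0.36,0],"twist":-6},{"grip":255,"travel":[-0.52,0.42,0],"twist":-6},{"grip":255,"travel":[-0.47,0.47,0],"twist":-6},{"grip":255,"travel":[-0.42,0.51,0],"twist":-6},{"grip":255,"travel":[0,0,0],"twist":0}]'
python3 -m jog '[{"grip":255,"travel":[-0.18,0.28,0],"twist":-3},{"grip":255,"travel":[-0.18,0.28,0],"twist":-3},{"grip":255,"travel":[0,0,0],"twist":0}]'
python3 -m jog '[{"grip":255,"travel":[-0.16,0.29,0],"twist":-3},{"grip":255,"travel":[-0.14,0.3,0],"twist":-3},{"grip":255,"travel":[0,0,0],"twist":0}]'
```

```text
time: 7.45
position: [0.485, -0.1549, 0.1735]
tool_rot: [0.547, 0.837, 0.0, -0.0]
ft_force: [-0.8, -0.3, 0.1]
grip_width: 0.0005
time: 7.75
position: [0.4822, -0.1498, 0.1736]
tool_rot: [0.59, 0.807, 0.0, 0.0]
ft_force: [-0.4, 0.2, -0.9]
grip_width: 0.0007
time: 8.05
position: [0.479, -0.1439, 0.1736]
tool_rot: [0.632, 0.775, 0.0, 0.0]
ft_force: [0.8, 0.3, -0.5]
grip_width: 0.0004
```

```bash
python3 -m jog '[{"grip":255,"travel":[-0.09,0.2,0],"twist":-2},{"grip":255,"travel":[-0.08,0.2,0],"twist":-2},{"grip":255,"travel":[0,0,0],"twist":0}]'
python3 -m jog '[{"grip":255,"travel":[-0.08,0.2,0],"twist":-2},{"grip":255,"travel":[-0.06,0.21,0],"twist":-2},{"grip":255,"travel":[0,0,0],"twist":0}]'
python3 - <<'E'
from h import *
out=[]
for n,w in(('top',50),('side',50)):
    im=cv2.cvtColor(np.asarray(camera(n)),cv2.COLOR_RGB2BGR);o=np.round(proj(n,[.537,-.118,.16])).astype(int)-w
    out.append(cv2.resize(im[o[1]:o[1]+2*w,o[0]:o[0]+2*w],(400,400),interpolation=cv2.INTER_CUBIC))
cv2.imwrite('pics/i.png',np.hstack(out))
E
```

```text
time: 8.35
position: [0.4772, -0.1398, 0.1735]
tool_rot: [0.658, 0.753, 0.0, 0.0]
ft_force: [-0.2, 0.1, 0.4]
grip_width: 0.0006
time: 8.65
position: [0.4757, -0.1356, 0.1735]
tool_rot: [0.684, 0.729, 0.0, -0.0]
ft_force: [0.3, 0.7, -0.1]
grip_width: 0.0003
```

View pics/i.png

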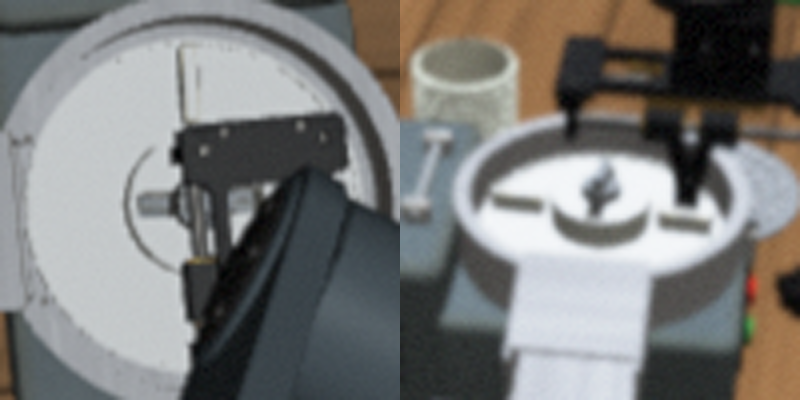

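The notches are now nearly horizontal at (150,205), with the far vane upright at (185,80). I'll go on in 1° steps and watch for the stop.

```bash
for i in 1; do :; done
python3 -m jog '[{"grip":255,"travel":[-0.03,0.11,0],"twist":-1},{"grip":255,"travel":[-0.03,0.11,0],"twist":-1},{"grip":255,"travel":[0,0,0],"twist":0}]'
python3 -m jog '[{"grip":255,"travel":[-0.03,0.11,0],"twist":-1},{"grip":255,"travel":[-0.03,0.11,0],"twist":-1},{"grip":255,"travel":[0,0,0],"twist":0}]'
python3 -m jog '[{"grip":255,"travel":[-0.02,0.11,0],"twist":-1},{"grip":255,"travel":[-0.02,0.11,0],"twist":-1},{"grip":255,"travel":[0,0,0],"twist":0}]'
```

```text
time: 9.05
position: [0.4748, -0.1333, 0.1735]
tool_rot: [0.698, 0.716, -0.0, -0.0]
ft_force: [-0.3, 0.4, 0.1]
grip_width: 0.0001
time: 9.35
position: [0.4742, -0.1311, 0.1736]
tool_rot: [0.71, 0.704, -0.0, -0.0]
ft_force: [0.3, -0.1, -0.3]
grip_width: 0.0005
time: 9.65
position: [0.474, -0.1291, 0.1736]
tool_rot: [0.723, 0.691, -0.0, 0.0]
ft_force: [-0.4, -0.5, -0.3]
grip_width: 0.0008
```

```bash
python3 -m jog '[{"grip":255,"travel":[-0.02,0.11,0],"twist":-1},{"grip":255,"travel":[-0.02,0.11,0],"twist":-1},{"grip":255,"travel":[0,0,0],"twist":0}]'
python3 -m jog '[{"grip":255,"travel":[-0.02,0.11,0],"twist":-1},{"grip":255,"travel":[-0.01,0.11,0],"twist":-1},{"grip":255,"travel":[0,0,0],"twist":0}]'
python3 -m jog '[{"grip":255,"travel":[-0.01,0.11,0],"twist":-1},{"grip":255,"travel":[-0.01,0.11,0],"twist":-1},{"grip":255,"travel":[0,0,0],"twist":0}]'
```

```text
time: 9.95
position: [0.4736, -0.1267, 0.1736]
tool_rot: [0.735, 0.678, 0.0, 0.0]
ft_force: [-1.1, -0.3, -0.4]
grip_width: 0.0004
time: 10.25
position: [0.4733, -0.1245, 0.1736]
tool_rot: [0.746, 0.666, 0.0, 0.0]
ft_force: [0.9, -0.7, -0.4]
grip_width: 0.0005
time: 10.55
position: [0.473, -0.1223, 0.1736]
tool_rot: [0.758, 0.652, 0.0, -0.0]
ft_force: [-0.0, -0.2, -0.1]
grip_width: 0.0003
```

Run:
```python
from ov import *
overlay('j.png',(.5365,-.1175),.130,.140,-98,92,wt=48,ws=36,fr=6)
```

```text
(no output)
```

View pics/j.png

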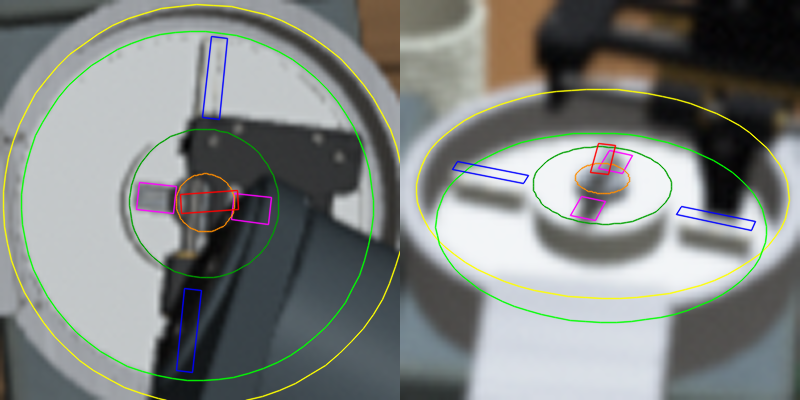

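Run:
```python
from h import *
b=cv2.resize(cv2.imread('pics/b.png'),(512,384),interpolation=cv2.INTER_AREA).mean(2)
n=np.mean([np.asarray(camera('side')).astype(float) for _ in range(6)],0).mean(2)
np.save('n1.npy',n)
for c in(278,282,286,288):
    print(c,b[136:156,c-1:c+2].mean(1).astype(int));print('   ',n[136:156,c-1:c+2].mean(1).astype(int))
```

```text
278 [194 218 236 242 241 229 186 134 100  96  95 105 148 199 232 239 234 223
 214 211]
    [185 179 195 210 208 196 187 172 138 106  93  92  99 132 190 229 233 225
 217 215]
282 [101 133 195 232 242 240 219 165 111  94  91  95 125 178 226 239 236 227
 218 213]
    [ 95  90  79  85 112 150 184 200 183 135 101  95  96 109 153 208 230 227
 220 216]
286 [144 141 190 230 241 238 215 163 111  95  94 102 138 192 233 242 239 232
 222 215]
    [156 132 142 194 233 242 242 232 190 132 101  97  99 118 168 219 235 233
 225 218]
288 [158 135 169 215 236 231 195 144 104  95  96 114 159 208 236 242 240 233
 224 216]
    [207 202 215 234 242 244 240 223 169 118 100  99 107 141 197 233 240 235
 225 219]
```

The hub's lower edge moved down about 1.3 px (≈4 mm) in the side view, so the plate seems to have dropped. A slight extra push should show a stop.

```bash
python3 -m jog '[{"grip":255,"travel":[-0.01,0.11,0],"twist":-1},{"grip":255,"travel":[0,0,0],"twist":0}]'
python3 -m jog '[{"grip":255,"travel":[0,0.11,0],"twist":-1},{"grip":255,"travel":[0,0,0],"twist":0}]'
python3 -m jog '[{"grip":255,"travel":[0,0.11,0],"twist":-1},{"grip":255,"travel":[0,0,0],"twist":0}]'
```

```text
time: 11.65
position: [0.473, -0.1214, 0.1736]
tool_rot: [0.764, 0.646, -0.0, 0.0]
ft_force: [0.8, -0.1, -0.3]
grip_width: 0.0007
time: 11.85
position: [0.4729, -0.1202, 0.1736]
tool_rot: [0.769, 0.639, -0.0, 0.0]
ft_force: [0.4, 0.1, -0.0]
grip_width: 0.0003
time: 12.05
position: [0.4728, -0.1195, 0.1736]
tool_rot: [0.775, 0.633, -0.0, 0.0]
ft_force: [-1.8, -3.1, -0.8]
grip_width: 0.0006
```

```bash
python3 -m jog '[{"grip":255,"travel":[0,0.11,0],"twist":0},{"grip":255,"travel":[0,0,0],"twist":0}]'
python3 -m jog '[{"grip":255,"travel":[0,-0.3,0],"twist":0},{"grip":255,"travel":[0,-0.3,0],"twist":0},{"grip":255,"travel":[0,0,2],"twist":0},{"grip":255,"travel":[0,0,3],"twist":0},{"grip":255,"travel":[0,0,2],"twist":0}]'
python3 - <<'E'
from h import *
n=np.mean([np.asarray(camera('side')).astype(float) for _ in range(6)],0).mean(2)
m=np.load('n1.npy')
for c in(278,286,288): print(c,m[136:156,c-1:c+2].mean(1).astype(int));print('   ',n[136:156,c-1:c+2].mean(1).astype(int))
E
```

```text
time: 12.25
position: [0.473, -0.1188, 0.1736]
tool_rot: [0.774, 0.633, -0.001, 0.001]
ft_force: [-1.6, -4.9, -0.1]
grip_width: 0.0007
time: 12.75
position: [0.4734, -0.1238, 0.2449]
tool_rot: [0.775, 0.632, 0.001, 0.0]
ft_force: [-0.3, -0.5, -0.3]
grip_width: 0.0007
278 [185 179 195 210 208 196 187 172 138 106  93  92  99 132 190 229 233 225
 217 215]
    [182 174 186 196 188 174 171 164 135 104  92  91  98 129 187 226 231 222
 214 210]
286 [156 132 142 194 233 242 242 232 190 132 101  97  99 118 168 219 235 233
 225 218]
    [153 129 140 191 230 241 240 229 185 129  99  95  97 115 165 216 233 231
 221 214]
288 [207 202 215 234 242 244 240 223 169 118 100  99 107 141 197 233 240 235
 225 219]
    [204 199 212 231 240 242 238 220 165 115  98  97 104 137 193 231 237 233
 223 216]
```

The stop shows (about 5 N) and the plate is about 4 mm lower, so it is engaged. Now I'll straddle the shaft with the fingers 40 mm apart, jaw axis along the vanes.

```bash
python3 -m jog '[{"grip":138,"travel":[2.1,0.2,0],"twist":0},{"grip":138,"travel":[2.1,0.2,0],"twist":0},{"grip":138,"travel":[2.1,0.2,0],"twist":0},{"grip":138,"travel":[0,0,0],"twist":0},{"grip":138,"travel":[0,0,0],"twist":0},{"grip":138,"travel":[0,0,0],"twist":0},{"grip":138,"travel":[0,0,0],"twist":0}]' 30
```

```text
time: 13.75
position: [0.5348, -0.1179, 0.2432]
tool_rot: [0.775, 0.632, -0.0, -0.001]
ft_force: [-0.5, 0.1, -0.9]
grip_width: 0.0391
```

```bash
python3 -m jog '[{"grip":138,"travel":[0.15,0,-2],"twist":0},{"grip":138,"travel":[0,0,-2],"twist":0},{"grip":138,"travel":[0,0,-0.7],"twist":0},{"grip":138,"travel":[0,0,0],"twist":0}]'
python3 -m jog '[{"grip":138,"travel":[0,0,-0.3],"twist":0},{"grip":138,"travel":[0,0,-0.2],"twist":0},{"grip":138,"travel":[0,0,0],"twist":0}]'
python3 -m jog '[{"grip":138,"travel":[0,0,-0.2],"twist":0},{"grip":138,"travel":[0,0,0],"twist":0}]'
```

```text
time: 14.15
position: [0.5363, -0.1178, 0.1957]
tool_rot: [0.775, 0.632, -0.001, -0.001]
ft_force: [0.0, 0.4, 0.1]
grip_width: 0.0403
time: 14.45
position: [0.5376, -0.1181, 0.192]
tool_rot: [0.775, 0.633, 0.0, 0.0]
ft_force: [0.6, 0.4, -0.4]
grip_width: 0.0398
time: 14.65
position: [0.5374, -0.118, 0.1896]
tool_rot: [0.775, 0.633, 0.0, 0.0]
ft_force: [0.5, 0.6, -1.1]
grip_width: 0.0397
```

```bash
python3 -m jog '[{"grip":138,"travel":[0,0,-0.2],"twist":0},{"grip":138,"travel":[0,0,0],"twist":0}]'
python3 -m jog '[{"grip":138,"travel":[0,0,-0.2],"twist":0},{"grip":138,"travel":[0,0,0],"twist":0}]'
python3 -m jog '[{"grip":138,"travel":[0,0,-0.2],"twist":0},{"grip":138,"travel":[0,0,0],"twist":0}]'
python3 -m jog '[{"grip":138,"travel":[0,0,-0.2],"twist":0},{"grip":138,"travel":[0,0,0],"twist":0}]'
```

```text
time: 14.85
position: [0.5376, -0.1181, 0.1882]
tool_rot: [0.774, 0.633, 0.0, 0.0]
ft_force: [-1.3, 0.8, 4.5]
grip_width: 0.0397
time: 15.05
position: [0.5376, -0.1181, 0.1865]
tool_rot: [0.774, 0.633, 0.0, 0.0]
ft_force: [-2.6, 1.2, 6.1]
grip_width: 0.0399
time: 15.25
position: [0.5376, -0.1181, 0.1846]
tool_rot: [0.774, 0.633, 0.0, 0.0]
ft_force: [-0.6, 0.5, 7.8]
grip_width: 0.0398
time: 15.45
position: [0.5376, -0.1181, 0.1834]
tool_rot: [0.774, 0.633, 0.0, 0.0]
ft_force: [-2.7, 1.4, 12.2]
grip_width: 0.0402
```

```bash
python3 -m jog '[{"grip":138,"travel":[0,0,-0.1],"twist":0},{"grip":138,"travel":[0,0,0],"twist":0}]'
python3 -m jog '[{"grip":138,"travel":[0,0,-0.1],"twist":0},{"grip":138,"travel":[0,0,0],"twist":0}]'
python3 -m jog '[{"grip":138,"travel":[0,0,-0.1],"twist":0},{"grip":138,"travel":[0,0,0],"twist":0}]'
python3 -m jog '[{"grip":138,"travel":[0,0,-0.1],"twist":0},{"grip":138,"travel":[0,0,0],"twist":0}]'
```

```text
time: 15.65
position: [0.5376, -0.1181, 0.1833]
tool_rot: [0.774, 0.633, 0.0, 0.001]
ft_force: [-4.6, 2.4, 18.5]
grip_width: 0.04
time: 15.85
position: [0.5376, -0.1181, 0.1833]
tool_rot: [0.774, 0.633, 0.0, 0.001]
ft_force: [-6.1, 2.9, 24.7]
grip_width: 0.04
time: 16.05
position: [0.5376, -0.1181, 0.1833]
tool_rot: [0.774, 0.633, 0.0, 0.001]
ft_force: [-8.2, 3.2, 29.9]
grip_width: 0.0401
time: 16.25
position: [0.5376, -0.1181, 0.1832]
tool_rot: [0.774, 0.633, 0.0, 0.001]
ft_force: [-8.5, 3.9, 35.5]
grip_width: 0.0403
```

Hard stop after about 6 mm of press. I'll back off and check the height and level in the pictures.

```bash
python3 -m jog '[{"grip":138,"travel":[0,0,-0.1],"twist":0},{"grip":138,"travel":[0,0,0],"twist":0},{"grip":138,"travel":[0,0,0],"twist":0}]'
python3 -m jog '[{"grip":138,"travel":[0,0,1],"twist":0},{"grip":138,"travel":[0,0,3],"twist":0},{"grip":138,"travel":[0,0,5],"twist":0},{"grip":138,"travel":[-1,-4,1],"twist":0},{"grip":138,"travel":[-1,-4.5,0],"twist":0},{"grip":138,"travel":[-1,-4.5,0],"twist":0},{"grip":138,"travel":[-1,-4.5,0],"twist":0},{"grip":138,"travel":[-1,-4.5,0],"twist":0}]'
python3 -m jog '[{"grip":138,"travel":[-1,-4.5,0],"twist":0},{"grip":138,"travel":[-1,-4.5,0],"twist":0},{"grip":138,"travel":[0,0,0],"twist":0}]'
python3 - <<'E'
from ov import *
overlay('k.png',(.5365,-.1175),.130,.130,-98,82,wt=48,ws=36,fr=6)
n=np.mean([np.asarray(camera('side')).astype(float) for _ in range(6)],0).mean(2)
m=np.load('n1.npy')
for c in(278,286,288): print(c,m[136:158,c-1:c+2].mean(1).astype(int));print('   ',n[136:158,c-1:c+2].mean(1).astype(int))
E
```

```text
time: 16.55
position: [0.5376, -0.1181, 0.1832]
tool_rot: [0.774, 0.633, 0.0, 0.002]
ft_force: [-10.7, 3.3, 40.1]
grip_width: 0.0398
time: 17.35
position: [0.4868, -0.3396, 0.2764]
tool_rot: [0.774, 0.633, 0.0, 0.0]
ft_force: [0.3, 0.2, -0.4]
grip_width: 0.0395
time: 17.65
position: [0.4658, -0.4346, 0.276]
tool_rot: [0.776, 0.63, -0.001, 0.002]
ft_force: [-0.1, 0.6, 0.7]
grip_width: 0.0403
278 [185 179 195 210 208 196 187 172 138 106  93  92  99 132 190 229 233 225
 217 215 213 212]
    [193 177 169 174 190 201 192 180 181 171 133 101  93  95 104 135 179 208
 216 217 215 214]
286 [156 132 142 194 233 242 242 232 190 132 101  97  99 118 168 219 235 233
 225 218 216 215]
    [160 131 112 124 168 217 240 244 242 227 173 119 100  98 103 128 177 214
 221 219 218 217]
288 [207 202 215 234 242 244 240 223 169 118 100  99 107 141 197 233 240 235
 225 219 217 215]
    [211 204 204 215 231 241 245 244 238 212 151 108  99 101 114 154 203 226
 225 221 219 217]
```

View pics/k.png

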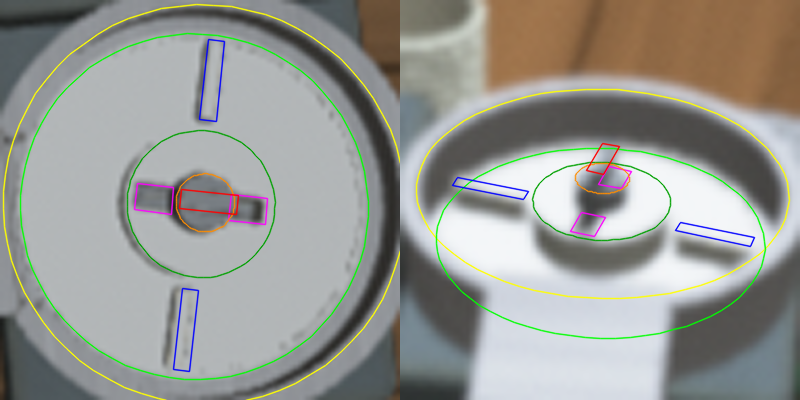

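Run:
```python
from h import *
for t in ['cups','knob','pan','grater']: search=[(np.round(r['at'],3).tolist(),round(r['p'],2)) for r in search_frame(t,'top')][:1]; print(t,search)
print(get_obs()['time'],get_obs()['ft_force'].round(1)); print(hand_in())
```

```text
cups [([0.683, -0.313, 0.114], 0.95)]
knob [([0.384, -0.222, 0.033], 0.77)]
pan [([0.541, 0.135, 0.008], 0.82)]
grater [([0.481, -0.38, 0.005], 0.97)]
18.75 [ 0.4 -0.5 -0.1]
the job is handed in; nothing more can be done
None
```

I turned the plate about 80° clockwise with the closed fingertips against one vane until its notches dropped over the pin. I then pressed it home with the fingers straddling the shaft, took the hand away and handed in at about 18.8 s.

**Turning:** The measured force never passed about 6 N while the plate sat up on the pin. In the side picture the hub then sat about 4 mm lower, and a slight extra push met a stop at about 5 N.

**Pressing:** The plate went down about 6 mm at 5–12 N and then met a hard stop, which I held to 40 N. During that hold there was a sideways force of about 11 N. I did not press a second time at another angle to see what caused it.

**Last checks:** The side picture shows about 10–11 mm of total drop, good to about 1 mm, and the same drop on both sides of the hub. From above, the notches lie along the tang. The hand was clear. The network found the cups, knob, pan and grater within about 3 mm of where they were.

**What disagreed:** My first estimate of the pin's direction, about 92°, was off by roughly 10°. The plate stopped with its notches near 82°.

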